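# Tip the arched print block onto the card

## Robot

A 6-joint arm with a two-finger parallel gripper is mounted at the origin on the work surface. World frame = base frame: x ahead of the robot, y to its left, z up, the work surface at z = 0. Lengths are in m, angles in rad, forces in N, time in s.
With the tool pointing down it reaches from about 0.35 to 0.775 m from the base axis. Payload 7.3 kg.
Tool frame: the origin (TCP) lies midway between the tips of the shut fingers; the grasp point (between the pads) lies grasp_offset behind it (grasp_offset is the distance from the TCP to the grasp point, in m); z points along the fingers, y is the line along which they close (so a half turn about z gives the same grasp; the last joint's range is limited). The gripper opens to 92 mm and grips with 3 to 60 N. Pads are 19 mm wide; open, the fingers measure 130 mm over their backs; the gripper's body (75 mm by 190 mm) begins 47 mm behind the grasp point.
Start: joints at [0.96, 0.342, 1.524, -0, 1.275, -0.146], TCP at [0.235, 0.469, 0.227] pointing down, gripper open.
Joint ranges: [-2.53, 2.53], [-0.77, 2.02], [0.04, 2.7], [-1, 4.14], [0.28, 2.66], [-3.11, 3.11]. Speed limits (rad/s): [2.57, 2.57, 3.14, 3.14, 3.14, 3.14].

## Interface

Orientations are given as [roll, pitch, yaw] about the fixed x, y, z axes, in that order (R = Rz(yaw) Ry(pitch) Rx(roll)).
In Python, from cell import * gives the robot as it stands.
- The arm moves only by the tool step_arm, never from a script. Its argument "plan" is a list of rows, each a list of 5 numbers: the closure, from -1 (fully open) to 1 (shut), then the shift along the tool's x, y, z in m, then the turn about the tool's z in rad. In form: [[hand, x, y, z, twist], ...]. A call has 1 to 20 rows; each row is the pose to reach, as a shift and turn from the pose commanded when the call began, along the tool's axes at that moment; what a row does not reach only later rows make up. A row lasts 1/8 s, in which the tool goes at most 62.5 mm and 10.7 degrees, less where a joint would pass 70% of its speed; a pose out of reach is approached as far as the arm can. A call with a gripper value outside its range is refused whole. The fingers move at their own pace and stop on an object; "grip_force" is the grip in N (left out, the last holds). Time passes only in rows, so rows that repeat a pose let the fingers close. It gives the time, the measured TCP pose, the force, the opening and the grip force at its end, in the units of the state.
- observe(): the state, without advancing time (a new reading comes with each control period).
- read_camera(name): name is "side" or "top" or "wrist"; returns a dict with "img" (420x560x3 uint8, red, green, blue), "range_z" (420x560 float32, m along the optical axis (not along the pixel's ray), 0 where there is no reading), "fx", "fy", "cx", "cy" (pixels), "R" (3x3) and "t" (3): a world point X has camera coordinates R X + t; the wrist camera has in their place "T_tool_cam" (4x4, takes a point from camera to tool coordinates, whose origin is the TCP and whose axes are the flange's). Camera axes: x right, y down, z forward; pixel columns grow to the right and rows downward; lengths in m; the calibration is good to about 2 mm. The wrist camera is an equidistant fisheye: a pixel r from the principal point sees the ray r / f radians off the axis. A picture is of the moment at which its call begins: read the wrist's pose just before it.
- hand_in(): hands the job in; it is judged then, once.
The state is a dict: "time": time; "qpos": joint angles; "qvel": joint speeds; "joint_efforts": joint torques, N m; "tool_pos": TCP position; "tool_rot": TCP orientation; "contact_force": force on the tool from outside, world axes, zero at the start; "torque": the same for the moment, N m; "opening": finger opening in m; "grip_force": force on a finger pad.
Only numpy, scipy, OpenCV 4.12 (cv2) and the standard library are available. Lean on these libraries where they do the work, as an engineer would, in place of code of your own. Each camera call takes 0.05 s, during which the arm holds its last target. There are 200 camera calls.

## Task

On the wooden printing board two carved print blocks stand on edge facing a red card. With the fingertips, push the round-topped block over from behind so that it falls carved face down roughly centred over the small gold frame on the card, then press down on the middle of its back with a light, steady push of about 10 N and finish while still pressing. Do not pick anything up; leave the square-topped block standing and all other things where they are.

Things in the scene. Friction and masses are not known exactly. Their poses are not given: they have to be found in the camera images.
- board: fixed wooden printing board 260 (its x) x 200 (its y) x 8 mm, lying on the table at any yaw; origin at the centre of its underside, z up, top face 8 mm above the table. A red card, 104 x 124 mm, lies glued flat at its middle
- frame (a point): centre of the gold frame (50 x 50 mm, sides along the board's x and y) on the card, at the board's top face; axes as the board's
- arch_block: loose wooden print block, ROUND top, 32 thick (x) x 76 wide (y) x 78 mm high (z), 0.1 to 0.25 kg; half disc of 38 mm radius above its straight lower 40 mm. Origin: centre of the edge it stands on. +x points out of the carved face to the card; plain back at x = -16 mm. Stands about 55 mm to the board's -x side of the frame; tipped about its lower front edge it lands near the frame's middle
- arch_mid (a point): middle of the arched block: 39 mm up from its standing edge, halfway through its thickness; axes as the block's. Standing it is 39 mm above the board, lying face down 16 mm (the block's back is then 32 mm above the board)
- square_block: loose wooden print block of the same size (32 x 76 x 78 mm) but with a SQUARE top, standing on the board beyond the card, about 95 mm from the frame's centre on the board's +x side, carved face towards the card; must stay standing. Origin at the centre of the edge it stands on
- paste_tin: white ceramic tin of seal paste, round, 44 mm across, 24 mm high, lying on the board beside the card; bystander; origin at the centre of its underside
- stone_seal: grey-white stone seal standing on the board on the other side of the card, 24 x 24 x 56 mm; bystander; origin at the centre of its underside
- gold_jar: amber glass jar of gold ink with a brass cap, 60 mm across, 62 mm high, on the cloth to the left; bystander; origin under its centre
- ink_jar: black ink jar, 56 mm across, 50 mm high, on the cloth to the left; bystander; origin under its centre
- flask: steel drinking flask, 68 mm across, 192 mm high, standing at the right; bystander; origin under its centre
- paperweight: brass bar 180 x 30 x 18 mm lying flat at the right; bystander; origin under its centre, x along its length
- water_cup: blue ceramic cup, 70 mm across the rim, 60 mm high, at the far left; bystander; origin under its centre
Not all that is in view belongs to the job. What is shaped like the square_block but pink or white is not meant.

How it is judged:
At the end, for the whole second after the job is handed in: The arched block lies flat, carved face down (within 0.14 rad, middle 12 to 20 mm above the board), its middle within 20 mm of the frame's centre, square to it within 0.2 rad, at rest, the fingers pressing it with 2.5 to 35 N; the square block stands (angle between arch_block's own x axis and vertical above 3 rad and horizontal distance between arch_mid and frame below 0.02 m and angle between the y axis of arch_block and the y axis of board, either way round below 0.2 rad and z of arch_mid in the frame of frame between 0.012 and 0.02 m and linear speed of arch_block below 0.01 m/s and contact force between the fingers and arch_block between 2.5 and 35 N and angle between square_block's own z axis and vertical below 0.1 rad); the arm keeps its last pose, push and grip.
It fails at once if the arched block is lifted or carried instead of tipped (height (world z) of arch_mid above 0.065 m or distance of arch_mid from where it was at the start of the episode above 0.13 m).
It fails at once if the fingers push on the arched block with more than 60 N (contact force between the fingers and arch_block above 60 N).
It fails at once if the square block is tipped, or moved more than 15 mm (angle between square_block's own z axis and vertical above 0.3 rad or distance of square_block from where it was at the start of the episode above 0.015 m).
It fails at once if a bystander is tipped, or moved more than 20 mm (distance of any of paste_tin, stone_seal, gold_jar, ink_jar, flask, paperweight, water_cup from where it was at the start of the episode above 0.02 m or angle between any of paste_tin, stone_seal, gold_jar, ink_jar, flask, paperweight, water_cup's own z axis and vertical above 0.4 rad).
It also fails if it takes over 35 s, if anything falls off the work surface, if the arm or the gripper's body presses on something with over 40 N, if the wrist force passes 120 N, or if a joint passes its speed limit or range.

## Working session

There is one attempt and no reset: what is moved stays moved. The work goes in short steps, Python scripts to look and compute and a tool call to move; the robot and the scene stay as the last step left them, time stands still between calls to the robot, and variables do not carry over. Pictures are saved under pics/ and viewed, at most 10 in all, crops included, and the job is handed in when it is done.

Besides the shell and the picture viewer there is one more tool, called as name(argument=value, ...), one argument or row to a line, values as JSON. step_arm: Moves the arm, as the interface text tells. Its arguments: {"type":"object","properties":{"plan":{"type":"array","items":{"type":"array","items":{"type":"number"}}},"grip_force":{"type":"number"}},"required":["plan"]}

```bash
mkdir -p pics; cat > h.py <<'E'
from cell import *
import numpy as np, cv2
def cloud(c):
    z=c["range_z"]; v,u=np.mgrid[:z.shape[0],:z.shape[1]]
    P=np.stack([(u-c["cx"])/c["fx"]*z,(v-c["cy"])/c["fy"]*z,z],-1)
    W=(P-c["t"])@c["R"]; W[z==0]=np.nan
    return W
E
python3 - <<'E'
from h import *
print(observe())
for n in("top","side"):
    c=read_camera(n); np.savez(f"{n}.npz",**c); cv2.imwrite(f"pics/{n}0.png",c["img"][...,::-1])
    print(n,c["R"],c["t"],c["fx"],(c["range_z"]==0).mean())
E
```

```text
{'time': 0.0, 'qpos': array([ 9.59999673e-01,  3.42744681e-01,  1.52501041e+00, -1.19479837e-05,
        1.27539376e+00, -1.45993858e-01]), 'qvel': array([ 0.00038424,  0.00010561,  0.00139971, -0.00102795, -0.00030951,
       -0.000205  ]), 'joint_efforts': array([ 5.19880396e-04, -4.31249607e+01, -2.44216543e+01,  7.18782982e-02,
        5.59766893e-02, -1.18896996e-04]), 'tool_pos': array([0.23507609, 0.4689785 , 0.22603587]), 'tool_rot': array([-3.14005135e+00, -2.15086013e-04,  2.67679318e+00]), 'contact_force': array([ 0.40966785, -0.61240875,  0.70066829]), 'torque': array([-0.0249333 ,  0.01683641,  0.00991379]), 'grip_force': 0.0, 'opening': 0.0916224660663191}
top [[-0.00595516 -0.9999099  -0.01202989]
 [-0.98904434  0.00766405 -0.14741968]
 [ 0.14749859  0.01102018 -0.98900087]] [0.01791023 0.62493909 0.97318076] 433.86581675330115 0.0041156462585034016
side [[ 0.90346233 -0.42863067 -0.0056178 ]
 [-0.26019003 -0.53791605 -0.80184006]
 [ 0.34067134  0.72589398 -0.59751231]] [-0.54722606  0.22282277  0.88658412] 471.31931388073536 0.003915816326530612
```

View pics/top0.png

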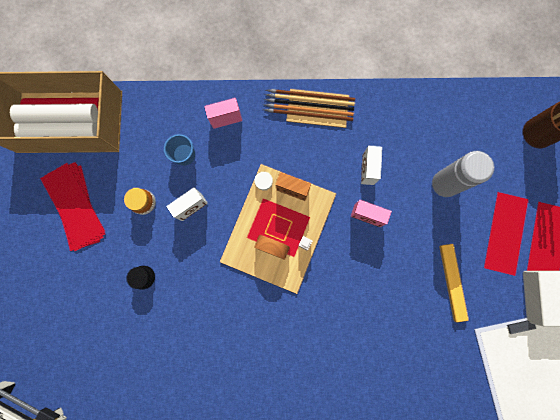

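View pics/side0.png

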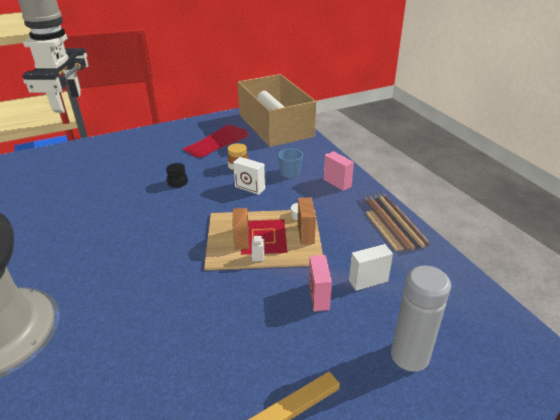

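The top view shows the wooden board with a red card. The arched block (round top) is at about (270,245) and the wooden square block at (293,186). The gold frame is at (278,228), the tin at (263,181) and the seal at (306,243). Blocks at (223,112), (187,205), (372,165) and (371,212) are pink or white, so they are decoys. I'll enlarge a crop to confirm and measure at the same time.

```bash
python3 - <<'E'
from h import *
for n in("top","side"):
    c=dict(np.load(n+".npz")); W=cloud(c); img=c["img"]
    hsv=cv2.cvtColor(img,cv2.COLOR_RGB2HSV)
    x,y,z=W[...,0],W[...,1],W[...,2]
    # board
    u0,v0,u1,v1=(215,155,340,300) if n=="top" else (200,200,325,270)
    roi=np.zeros(z.shape,bool); roi[v0:v1,u0:u1]=1
    H=hsv[...,0].astype(int);S=hsv[...,1]
    b=roi&(abs(z-.008)<.006)&((H<35)|(H>165))&(S>40)
    p=W[b][:,:2].astype(np.float32); r=cv2.minAreaRect((p*1000)); print(n,"board",r, "z",np.median(W[b][:,2]))
    red=b&((H<6)|(H>172))&(S>150)
    print(" card",cv2.minAreaRect(W[red][:,:2].astype(np.float32)*1000))
    k=cv2.morphologyEx(red.astype(np.uint8),cv2.MORPH_CLOSE,np.ones((9,9)))>0
    g=k&b&(H>9)&(H<35)
    q=W[g][:,:2].astype(np.float32)*1000
    print(" gold",g.sum(),q.min(0),q.max(0),np.argwhere(g).mean(0)[::-1])
    t=roi&(z>.03)
    m,l,st,ce=cv2.connectedComponentsWithStats(t.astype(np.uint8))
    for i in range(1,m):
        if st[i,4]>25:
            w=W[l==i]; print(" obj",ce[i].round(),st[i,4],cv2.minAreaRect(w[:,:2].astype(np.float32)*1000),"zmax",np.percentile(w[:,2],98).round(4))
    cv2.imwrite(f"pics/{n}1.png",cv2.resize(img[v0-5:v1+5,u0-5:u1+5,::-1],None,fx=4 if n=="top" else 5,fy=4 if n=="top" else 5,interpolation=cv2.INTER_CUBIC)[:600,:800])
E
```

```text
top board ((566.213623046875, 30.82977294921875), (201.6600341796875, 260.8638000488281), 67.71784973144531) z 0.008266130363218962
 card ((565.9735717773438, 31.285140991210938), (123.48194122314453, 103.9647445678711), 67.55121612548828)
 gold 110 [534.1093     -3.0031352] [597.60583  62.39541] [277.56363636 227.43636364]
 obj [263. 180.] 220 ((675.8973999023438, 66.72744750976562), (40.91048812866211, 41.767391204833984), 85.76023864746094) zmax 0.036
 obj [292. 185.] 589 ((657.40673828125, -4.332538604736328), (76.10941314697266, 34.028568267822266), 68.29586029052734) zmax 0.0897
 obj [271. 247.] 480 ((516.7103881835938, 45.785125732421875), (76.01934051513672, 32.05870819091797), 68.29222869873047) zmax 0.0877
 obj [305. 243.] 116 ((525.2035522460938, -32.03101348876953), (23.708616256713867, 23.947948455810547), 62.73285675048828) zmax 0.0669
side board ((568.1881713867188, 32.076904296875), (211.9548797607422, 260.6968994140625), 67.53660583496094) z 0.009169581315713451
 card ((568.2440795898438, 30.4913330078125), (123.09537506103516, 101.18900299072266), 67.01143646240234)
 gold 34 [546.5514     -1.1981267] [596.1847    62.893562] [264.85294118 235.08823529]
 obj [305. 217.] 664 ((665.066162109375, 19.90338897705078), (136.3473358154297, 38.88066101074219), 75.32865905761719) zmax 0.0888
 obj [240. 224.] 515 ((516.9111328125, 40.195465087890625), (73.37194061279297, 32.51967239379883), 68.53433990478516) zmax 0.0878
 obj [257. 245.] 200 ((526.6699829101562, -34.159019470214844), (26.609100341796875, 23.605295181274414), 61.13906478881836) zmax 0.0658
 obj [317. 262.] 231 ((599.3897094726562, -167.97738647460938), (43.5806884765625, 29.972265243530273), 65.3147964477539) zmax 0.0812
```

View pics/top1.png

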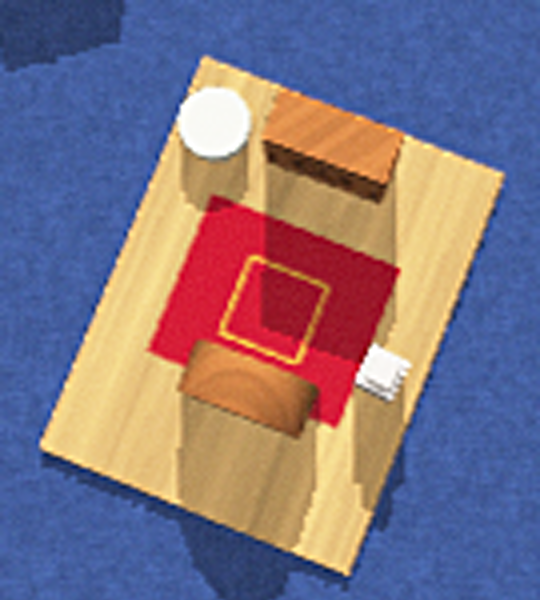

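The crop confirms it: the wooden round-topped block is nearest the robot, at top-view (270,245), and the wooden square-topped one is across the card at (293,186). The frame lies at about (0.566, 0.030), the arch centre at (0.517, 0.0455), and board x points at -22°. I'll now move behind the arch with the fingers shut and their closing line along the board's y.

step_arm(
  plan=[
    [1,-0.05,-0.033,0,-0.08],
    [1,-0.1,-0.066,0,-0.08],
    [1,-0.15,-0.098,0,-0.08],
    [1,-0.2,-0.131,0,-0.08],
    [1,-0.25,-0.164,0,-0.08],
    [1,-0.3,-0.197,0,-0.08],
    [1,-0.35,-0.23,0,-0.08],
    [1,-0.391,-0.256,0,-0.08],
    [1,-0.391,-0.256,0.05,-0.08],
    [1,-0.391,-0.256,0.1,-0.08],
    [1,-0.391,-0.256,0.14,-0.08],
    [1,-0.391,-0.256,0.156,-0.08],
    [1,-0.391,-0.256,0.156,-0.08],
    [1,-0.391,-0.256,0.156,-0.08],
  ],
  grip_force=10,
)

```text
time: 1.85
tool_pos: [0.4706, 0.0652, 0.0714]
tool_rot: [3.141, 0.001, 2.757]
contact_force: [-0.7, 0.7, 0.3]
opening: 0.0002
grip_force: 0.0
```

step_arm(
  plan=[
    [1,-0.008,0,0,0],
    [1,-0.015,0,0,0],
    [1,-0.019,0,0,0],
    [1,-0.022,0,0,0],
    [1,-0.024,0,0,0],
    [1,-0.026,0,0,0],
    [1,-0.028,0,0,0],
    [1,-0.03,0,0,0],
    [1,-0.032,0,0,0],
    [1,-0.034,0,0,0],
    [1,-0.034,0,0,0],
  ],
)

```text
time: 3.22
tool_pos: [0.5018, 0.0524, 0.0707]
tool_rot: [3.141, 0.0, 2.757]
contact_force: [-0.2, 0.4, -0.1]
opening: 0.0004
grip_force: 0.1
```

```bash
python3 - <<'E'
from h import *
c=read_camera("side"); cv2.imwrite("pics/side2.png",cv2.resize(c["img"][190:280,190:330,::-1],None,fx=5,fy=5))
E
```

```text
(no output)
```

View pics/side2.png

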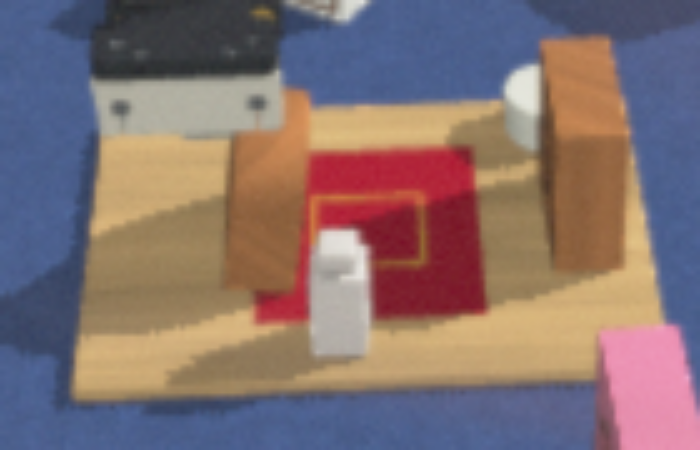

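The arch leans slightly forward, with its base still at crop (260,285), so it is tipping rather than sliding. I'll keep pushing.

step_arm(
  plan=[
    [1,-0.002,0,0,0],
    [1,-0.004,0,0,0],
    [1,-0.006,0,0,0],
    [1,-0.008,0,0,0],
    [1,-0.01,0,0,0],
    [1,-0.012,0,0,0],
    [1,-0.014,0,0,0],
    [1,-0.016,0,0,0],
    [1,-0.018,0,0,0],
    [1,-0.02,0,0,0],
    [1,-0.022,0,0,0],
    [1,-0.022,0,0,0],
    [1,-0.022,0,0,0],
    [1,-0.022,0,0,0],
  ],
)

```text
time: 5.03
tool_pos: [0.5219, 0.0442, 0.0707]
tool_rot: [3.142, -0.0, 2.757]
contact_force: [0.1, 0.1, -0.5]
opening: 0.0007
grip_force: 0.0
```

```bash
python3 - <<'E'
from h import *
c=read_camera("side"); cv2.imwrite("pics/side3.png",cv2.resize(c["img"][190:280,190:330,::-1],None,fx=5,fy=5))
E
```

```text
(no output)
```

View pics/side3.png

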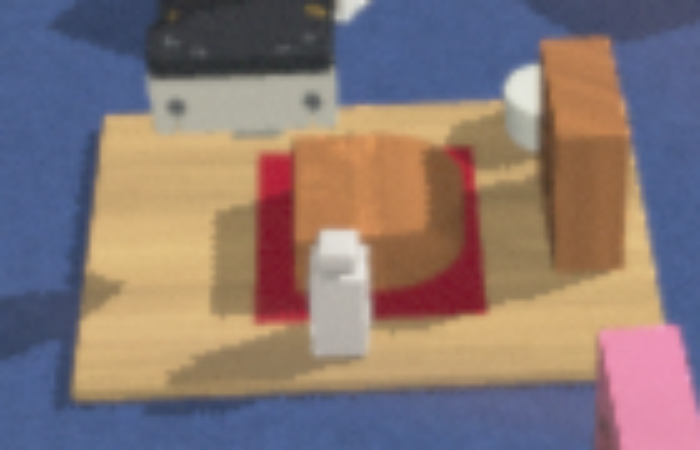

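The arch has fallen face down on the card, and the square block and seal are still standing. Next I'll measure where it landed.

```bash
python3 - <<'E'
from h import *
th=-22.3*np.pi/180; ex=np.array([np.cos(th),np.sin(th)]); ey=np.array([-ex[1],ex[0]])
F=np.array([.566,.030])
for n,F in (("side",np.array([.568,.0305])),("top",np.array([.566,.0305]))):
    c=read_camera(n); W=cloud(c)
    q=(W[...,:2]-F); a=q@ex; b=q@ey
    m=(abs(W[...,2]-.040)<.006)&(abs(a)<.07)&(abs(b)<.05)
    print(n,m.sum(),"x",np.percentile(a[m],[1,99]),"y",np.percentile(b[m],[1,99]),"z",np.median(W[m][:,2]), cv2.minAreaRect(W[m][:,:2].astype(np.float32)*1000))
E
```

```text
side 660 x [-0.03174364  0.04156164] y [-0.04369784  0.03186226] z 0.041006913887955965 ((571.177734375, 22.822879791259766), (80.84523010253906, 75.34700775146484), 67.91824340820312)
top 21 x [0.00608336 0.0405251 ] y [-0.02832721  0.00560004] z 0.03978724169963788 ((588.1163940429688, 5.548650741577148), (52.87608337402344, 17.93281364440918), 26.064916610717773)
```

It landed about 7 mm from the frame's centre and square to it. I'll move over its middle and start down.

step_arm(
  plan=[
    [1,-0.02,-0.001,0,0],
    [1,-0.04,-0.002,0,0],
    [1,-0.051,-0.002,0,0],
    [1,-0.051,-0.002,0.01,0],
    [1,-0.051,-0.002,0.018,0],
    [1,-0.051,-0.002,0.023,0],
    [1,-0.051,-0.002,0.026,0],
    [1,-0.051,-0.002,0.028,0],
    [1,-0.051,-0.002,0.028,0],
    [1,-0.051,-0.002,0.028,0],
  ],
)

```text
time: 6.42
tool_pos: [0.5687, 0.0232, 0.0429]
tool_rot: [3.141, 0.0, 2.757]
contact_force: [0.7, -0.3, -0.2]
opening: 0.0005
grip_force: 0.0
```

step_arm(
  plan=[
    [1,0,0,0.001,0],
    [1,0,0,0.002,0],
    [1,0,0,0.003,0],
    [1,0,0,0.003,0],
    [1,0,0,0.003,0],
  ],
)

```text
time: 7.05
tool_pos: [0.5685, 0.0232, 0.0403]
tool_rot: [3.141, 0.0, 2.757]
contact_force: [-2.2, 0.2, 5.5]
opening: 0.0003
grip_force: 2.5
```

step_arm(
  plan=[
    [1,0,0,0.0003,0],
    [1,0,0,0.0003,0],
    [1,0,0,0.0003,0],
    [1,0,0,0.0003,0],
  ],
)

```text
time: 7.55
tool_pos: [0.5686, 0.0232, 0.0403]
tool_rot: [3.141, 0.0, 2.757]
contact_force: [-2.0, -0.6, 7.2]
opening: 0.0007
grip_force: 3.7
```

step_arm(
  plan=[
    [1,0,0,0.0004,0],
    [1,0,0,0.0004,0],
    [1,0,0,0.0004,0],
    [1,0,0,0.0004,0],
    [1,0,0,0.0004,0],
    [1,0,0,0.0004,0],
  ],
)

```text
time: 8.3
tool_pos: [0.5686, 0.0232, 0.0402]
tool_rot: [3.141, 0.001, 2.757]
contact_force: [-4.1, 0.3, 10.4]
opening: 0.0006
grip_force: 5.2
```

```bash
python3 - <<'E'
from h import *
th=-22.3*np.pi/180; ex=np.array([np.cos(th),np.sin(th)]); ey=np.array([-ex[1],ex[0]])
F=np.array([.568,.0305])
c=read_camera("side"); W=cloud(c); q=(W[...,:2]-F); a=q@ex; b=q@ey
m=(abs(W[...,2]-.040)<.006)&(abs(a)<.07)&(abs(b)<.05)
print("x",np.percentile(a[m],[1,99]),"y",np.percentile(b[m],[1,99]),"z",np.median(W[m][:,2]))
cv2.imwrite("pics/side4.png",cv2.resize(c["img"][190:280,190:330,::-1],None,fx=5,fy=5))
for i in range(4):
    read_camera("top"); print(observe()["contact_force"])
E
```

```text
x [-0.03168547  0.04084012] y [-0.04522956 -0.00744787] z 0.040782476665508896
[-4.0978172  -0.95042592 10.36624424]
[-3.71315219  0.61313592 10.44109334]
[-3.58232141 -0.70921625 10.11503201]
[-3.3697904  -0.28953839 10.21924083]
```

View pics/side4.png

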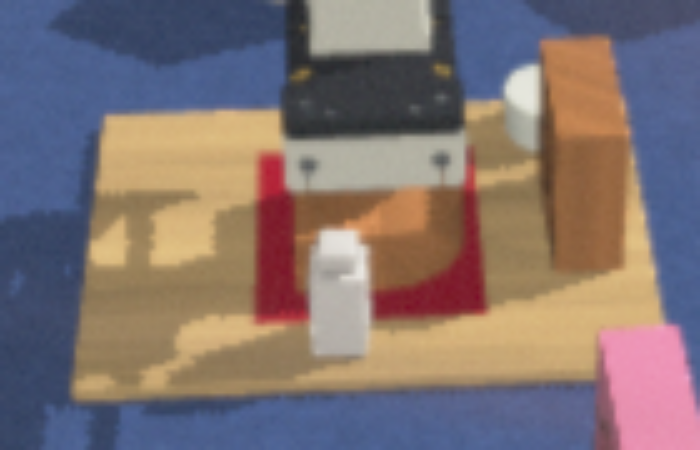

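The block lies flat and has not moved. The fingers press its middle with a steady 10 N or so, and the square block still stands, so I'm handing in.

```bash
python3 -c "
from cell import *
print(hand_in())"
```

```text
the job is handed in; nothing more can be done
None
```

I tipped the arched block carved face down, about 7 mm from the frame's centre, and handed in with the fingers pressing its back at about 10 N; the square block was still standing and nothing else appeared disturbed, but hand-in returned no verdict.

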